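# Unlock the test-paper box by its three code wheels

### The job

Unlock the grey document box: turn its three code wheels, from left to right as seen from the robot, to 4, 1 and 3 (counted from the doubled tick, which is 0 and nearest the robot), pressing them only gently, never harder than 20 N anywhere on the box. Then push the steel latch tab fully away from the robot until it stops, as gently, and let go of everything. Do not disturb the mug, the stapler or the glue stick.

Things in the scene. Friction and masses are not known exactly. Their poses are not given: they have to be found in the camera images.
- lock_box: grey steel document box with the lock on its lid, 246 (x) x 326 (y) x 80 mm high, fixed to the desk; origin at the centre of its underside. x points away from the robot at yaw 0, y left, z up; yaw within 0.45 rad. At x = 22 mm three code wheels side by side: left, middle, right at y = +44, 0, -44 mm. Box, wheels and latch bear at most 20 N from the robot.
- cover_plate (a point): centre of the top face of the grey plastic cover plate on the lid, 94 mm above the desk; the plate is 170 (x) x 164 (y) mm, centred 20 mm nearer the robot than the box's origin. Wheels and latch tab stand out of it. Axes as the box's.
- scale_zero (a point): the doubled tick (position 0) of the scale disc between left and middle wheel. Four fixed white discs, 8 mm thick, 44 mm diameter, stand between and beside the wheels; their black ticks end 6 mm below the nominal wheel tops. A white bar across each wheel's rim points at its position: 0 leans 57 degrees towards the robot, then 1 to 5 follow every 23 degrees over the top, away from it.
- wheel_left_top (a point): nominal highest point of the rim of the left code wheel (fixed to the box; the real rim top may lie up to 3 mm higher or lower). Wheel: smooth black plastic disc, 60 mm diameter, 18 mm wide, axle 30 mm below this point along box y; only its upper part stands out of the cover plate, whose top is 24 mm below this point. Axes as the box's.
- wheel_mid_top (a point): nominal highest point of the rim of the middle code wheel (fixed to the box; the real rim top may lie up to 3 mm higher or lower). Wheel: smooth black plastic disc, 60 mm diameter, 18 mm wide, axle 30 mm below this point along box y; only its upper part stands out of the cover plate, whose top is 24 mm below this point. Axes as the box's.
- wheel_right_top (a point): nominal highest point of the rim of the right code wheel (fixed to the box; the real rim top may lie up to 3 mm higher or lower). Wheel: smooth black plastic disc, 60 mm diameter, 18 mm wide, axle 30 mm below this point along box y; only its upper part stands out of the cover plate, whose top is 24 mm below this point. Axes as the box's.
- wheel_left (a joint): turn of the left code wheel, rad: position k (0 to 5) is at 0.4 k, stops just outside 0 and 5. Grows as the rim's top moves away from the robot (box +x); one position is 12 mm of rim. It clicks into each position by a spring; dragging it over takes 2 to 4 N along the rim. A shut fingertip pressed on top (7 to 12 N; with less it may slip) and dragged slowly along box x rolls it by friction; lift and repeat.
- wheel_mid (a joint): turn of the middle code wheel, rad: position k (0 to 5) is at 0.4 k, stops just outside 0 and 5. Grows as the rim's top moves away from the robot (box +x); one position is 12 mm of rim. It clicks into each position by a spring; dragging it over takes 2 to 4 N along the rim. A shut fingertip pressed on top (7 to 12 N; with less it may slip) and dragged slowly along box x rolls it by friction; lift and repeat.
- wheel_right (a joint): turn of the right code wheel, rad: position k (0 to 5) is at 0.4 k, stops just outside 0 and 5. Grows as the rim's top moves away from the robot (box +x); one position is 12 mm of rim. It clicks into each position by a spring; dragging it over takes 2 to 4 N along the rim. A shut fingertip pressed on top (7 to 12 N; with less it may slip) and dragged slowly along box x rolls it by friction; lift and repeat.
- latch_face (a point): centre of the robot-side face of the latch tab: an upright steel plate 8 mm thick (x), 44 mm wide (y), 15 mm high, from 1 to 16 mm above the cover plate's top; this point is 9 mm above the plate. 60 mm of free flat plate lie in front of it; the wheels begin 24 mm behind the tab. Axes as the box's; moves with the latch.
- latch (a joint): travel of the latch tab, m: 0 shut, 0.014 at the far stop (unlocked). Slides along box +x with about 3 N of friction and stays where it is left. Hidden bolts stop it after about 3 mm unless all three wheels stand at the code.
- mug_mid (a point): middle of a white mug, 78 mm diameter, 92 mm high, standing on the desk to the left of the box
- stapler_mid (a point): middle of a black stapler, 125 x 34 x 44 mm, lying on the desk to the right of the box
- glue_stick_mid (a point): middle of a white glue stick, 30 mm diameter, 95 mm high, standing behind the box

How it is judged:
By the outcome, as a careful person would: the job done as asked, in the order asked, and still so for the second after the job is handed in, with the robot touching nothing.
It also fails if it takes over 72 s, if anything falls off the work surface, if the arm or the gripper's body presses on something with over 40 N, if the wrist force passes 120 N, or if a joint passes its speed limit or range.

### The arm

A 6-joint arm with a two-finger parallel gripper is mounted at the origin on the work surface. World frame = base frame: x ahead of the robot, y to its left, z up, the work surface at z = 0. Lengths are in mm, angles in rad, forces in N, time in s.
With the tool pointing down it reaches from about 275 to 750 mm from the base axis. Payload 10.2 kg.
Tool frame: the origin (TCP) lies on the front face of the gripper's body, between the roots of the fingers; the fingertips stand 73 mm ahead of it and the grasp point (between the pads) lies 54 mm ahead of it; z points along the fingers, y is the direction in which the jaws open and shut (so a half turn about z gives the same grasp; the last joint's range is limited). The gripper opens to 85 mm and grips with 20 to 120 N. Pads are 22 mm wide; open, the fingers measure 114 mm over their backs; the gripper's body (76 mm by 85 mm) begins 54 mm behind the grasp point. The pads swing forward as they close: fully open they stand 13 mm farther back than shut.
Start: joints at [1.096, 0.313, 1.498, -0, 1.331, -0.223], TCP at [130.815, 508.448, 303.894] pointing down, gripper open.
Joint ranges: [-2.94, 2.94], [-0.97, 2.17], [0.19, 2.56], [-1.23, 4.37], [0.02, 3.11], [-2.88, 2.88]. Speed limits (rad/s): [2.39, 2.39, 3.01, 3.14, 3.14, 3.14].

### API

Orientations are given as a unit quaternion [w, x, y, z].
In Python, from rig import ctrl gives the robot as it stands.
- The arm moves only by the tool move_arm, never from a script. Its argument "series" is a list of rows, each a list of 3 entries, a list of its own where there are three numbers: the shift along the tool's x, y, z in mm, then the turn about the tool's z in degrees, then the opening, from 0 (shut) to 1 (fully open). In form: [[[tx, ty, tz], yaw, grip], ...]. A call has 1 to 10 rows; each row is the pose to reach, as a shift and turn from the pose commanded when the call began, along the tool's axes at that moment; what a row does not reach only later rows make up. A row lasts 1/8 s, in which the tool goes at most 62.5 mm and 10.7 degrees, less where a joint would pass 70% of its speed; a pose out of reach is approached as far as the arm can. A call with a gripper value outside its range is refused whole. The fingers move at their own pace and stop on an object; "force" is the grip in N (left out, the last holds). Time passes only in rows, so rows that repeat a pose let the fingers close. It gives the time, the measured TCP pose, the force and the opening at its end, in the units of the state.
- ctrl.sense(): the state, without advancing time (a new reading comes with each control period).
- ctrl.capture(name): name is "scene" or "side" or "wrist"; returns (picture, depth): 384x512x3 uint8, red, green, blue; 384x512 float32, mm along the optical axis (not along the pixel's ray), 0 where there is no reading.
- ctrl.camera_model(name): a dict with "fov_y" (degrees; the focal length in pixels is half the picture's height over the tangent of half this angle, whatever the lens; pixels are square), "cx", "cy" (the principal point, pixels), "dist_coeffs" ([k1, k2, p1, p2, k3] as OpenCV has them; the pictures are not rectified), "rvec" (rotation vector, rad) and "tvec" (3), from world to camera coordinates, as OpenCV has them. Camera axes: x right, y down, z forward; pixel columns grow to the right and rows downward; lengths in mm; the calibration is good to about 2 mm. A picture is of the moment at which its call begins: read the wrist's pose just before it. camera_model takes no time and is no camera call; for the wrist camera it gives the pose at the moment of the call.
- ctrl.finish_job(): hands the job in, once; it reports no verdict.
The state is a dict: "time_s": time; "joints": joint angles; "dq": joint speeds; "tau": joint torques, N m; "eef_pos": TCP position; "ee_rot": TCP orientation; "force": force on the tool from outside, world axes, zero at the start; "wrist_torque": the same for the moment, N m; "grip_width": opening from 0.0 (shut) to 1.0 (fully open).
Only numpy, scipy, OpenCV 4.12 (cv2) and the standard library are available. Lean on these libraries where they do the work, as an engineer would, in place of code of your own. Each camera call takes 0.05 s, during which the arm holds its last target.

## Working session

There is one attempt and no reset: what is moved stays moved. The work goes in short steps, Python scripts to look and compute and a tool call to move; the robot and the scene stay as the last step left them, time stands still between calls to the robot, and variables do not carry over. Pictures are saved under pics/ and viewed, and the job is handed in when it is done.

Besides the shell and the picture viewer there is one more tool, called after "Call:" in YAML: its name, and indented under it one key for each argument. move_arm: Moves the arm, as the interface text tells. Its arguments: {"type":"object","properties":{"series":{"type":"array","items":{"type":"array"}},"force":{"type":"number"}},"required":["series"]}

```bash
ls; mkdir -p pics; cat > h.py <<'E'
import numpy as np,cv2
from rig import ctrl
def K(m):
    f=192/np.tan(np.radians(m['fov_y'])/2)
    return np.array([[f,0,m['cx']],[0,f,m['cy']],[0,0,1.]])
def grab(n,tag):
    m=ctrl.camera_model(n); p,d=ctrl.capture(n)
    cv2.imwrite(f'pics/{tag}.png',p[:,:,::-1]); np.savez(f'{tag}.npz',p=p,d=d,**{k:np.array(v) for k,v in m.items()})
    return m,p,d
def load(tag):
    z=np.load(f'{tag}.npz'); m={k:z[k] for k in z.files if k not in'pd'}; return m,z['p'],z['d']
def w(m,u,v,depth):
    pts=np.stack([np.ravel(u),np.ravel(v)],-1).astype(float)[:,None]
    n=cv2.undistortPoints(pts,K(m),np.array(m['dist_coeffs'],float))[:,0]
    c=np.c_[n,np.ones(len(n))]*np.ravel(depth)[:,None]
    R=cv2.Rodrigues(np.array(m['rvec'],float))[0]
    return (c-np.ravel(m['tvec']))@R
def proj(m,P):
    return cv2.projectPoints(np.array(P,float).reshape(-1,3),np.array(m['rvec'],float),np.array(m['tvec'],float),K(m),np.array(m['dist_coeffs'],float))[0][:,0]
E
python3 - <<'E'
from h import *
for n in('scene','side','wrist'):
    m,p,d=grab(n,n+'0'); print(n,m)
print(ctrl.sense())
E
```

```text
pics
scene {'fov_y': 57.73082444479898, 'cx': 253.96881240552827, 'cy': 190.26891914046175, 'dist_coeffs': array([-0.00488847,  0.        ,  0.        ,  0.        ,  0.        ]), 'rvec': array([ 2.14728316,  0.67269105, -0.35446337]), 'tvec': array([-534.46721092, -110.93140436, 1130.55762687])}
side {'fov_y': 52.75175679425207, 'cx': 262.94789945230116, 'cy': 197.9188125082318, 'dist_coeffs': array([-0.0806186,  0.       ,  0.       ,  0.       ,  0.       ]), 'rvec': array([ 2.10690771, -0.40553849,  0.21730331]), 'tvec': array([-562.96667774,  232.06001009,  756.61983568])}
wrist {'fov_y': 67.53551736798376, 'cx': 252.3601697579244, 'cy': 194.5068936856057, 'dist_coeffs': array([-0.02457099,  0.        ,  0.        ,  0.        ,  0.        ]), 'rvec': array([-2.28935114, -1.77550559, -0.26064961]), 'tvec': array([-523.30899772,  -37.82922873,  379.01279899])}
{'time_s': 0.15, 'joints': array([ 1.09558773e+00,  3.13312254e-01,  1.49818914e+00,  2.98204948e-05,
        1.33101729e+00, -2.23384569e-01]), 'dq': array([-0.00065027, -0.00204508, -0.00109227, -0.00027461, -0.00156288,
       -0.00081541]), 'tau': array([ 1.66623395e-03, -4.12366247e+01, -2.59793204e+01, -1.51129930e-04,
        3.19478051e-03,  1.12259914e-05]), 'eef_pos': array([130.76426666, 508.34612728, 303.49887619]), 'ee_rot': array([-1.72067768e-04,  1.25583088e-01,  9.92082997e-01, -4.30097322e-04]), 'force': array([-0.55288732,  0.05067428,  0.15203   ]), 'wrist_torque': array([ 0.06669769, -0.07509897,  0.00239444]), 'grip_width': 1.0044588888612396}
```

View pics/scene0.png

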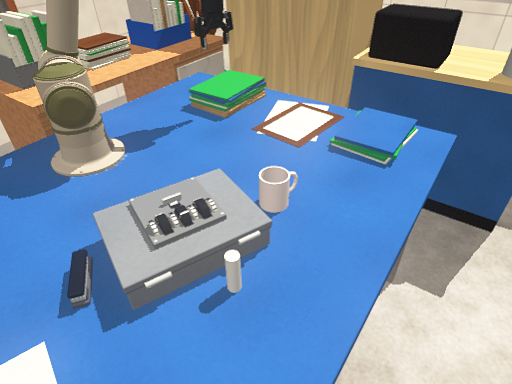

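View pics/side0.png

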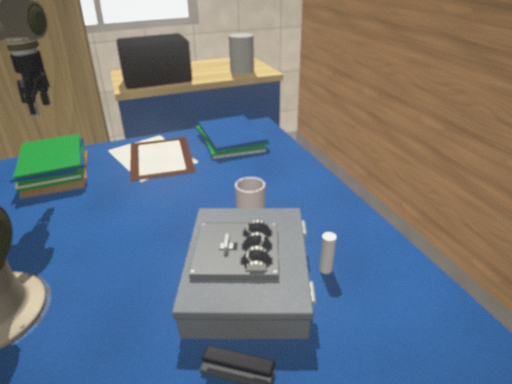

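View pics/wrist0.png

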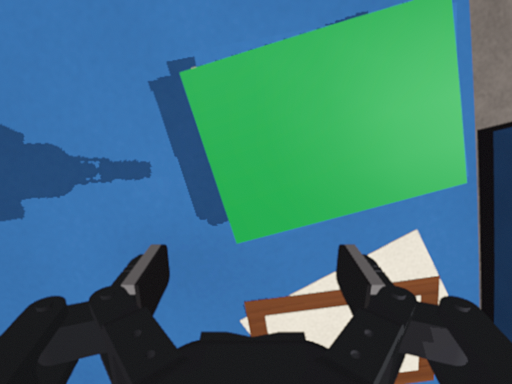

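Scene: the box at about (180,240), mug at (275,188), stapler at (80,277), glue stick at (233,270). Next I get the box pose from depth.

```bash
python3 - <<'E'
from h import *
from scipy.optimize import minimize
for t,(u0,u1,v0,v1) in(('scene0',(90,275,165,300)),('side0',(170,320,200,350))):
    m,p,d=load(t)
    vv,uu=np.mgrid[v0:v1,u0:u1]; dd=d[v0:v1,u0:u1]
    P=w(m,uu,vv,dd); ok=dd.ravel()>0
    sat=(p[v0:v1,u0:u1].max(2).astype(int)-p[v0:v1,u0:u1].min(2)).ravel()<60
    for lo,hi in((74,86),(89,99)):
        s=ok&sat&(P[:,2]>lo)&(P[:,2]<hi)
        q=P[s]; r=cv2.minAreaRect(q[:,:2].astype(np.float32)); print(t,lo,s.sum(),np.median(q[:,2]),r)
E
```

```text
scene0 74 7805 79.87456069415754 ((581.3474731445312, -62.1884765625), (438.4161376953125, 311.0200500488281), 67.86457061767578)
scene0 89 3028 94.0388924386154 ((528.698974609375, -33.89765930175781), (300.22369384765625, 338.77337646484375), 16.820587158203125)
side0 74 8468 78.61523121304671 ((527.6539916992188, -103.07632446289062), (327.4214172363281, 246.14993286132812), 67.63455963134766)
side0 89 3294 92.98312718701955 ((508.7442626953125, -95.81681823730469), (164.91702270507812, 168.71119689941406), 67.81156921386719)
```

```bash
cat >> h.py <<'E'
from scipy.spatial.transform import Rotation as Ro
def tool():
    s=ctrl.sense(); q=s['ee_rot']; return s,Ro.from_quat([q[1],q[2],q[3],q[0]]).as_matrix()
E
python3 - <<'E'
from h import *
s,R=tool(); m=ctrl.camera_model('wrist')
Rc=cv2.Rodrigues(m['rvec'])[0]; C=-Rc.T@m['tvec']
print('R',R.round(3)); print('cam in tool',R.T@(C-s['eef_pos']),'axis',R.T@Rc[2], 'imgx',R.T@Rc[0])
b=np.radians(-22.3); 
c=np.array([527.6,-103.1,0]); X=np.array([np.cos(b),np.sin(b),0])
tgt=c+X*-70; tgt[2]=300
print(tgt, R.T@(tgt-s['eef_pos']), np.degrees(np.arctan2(R[1,0],R[0,0])))
E
```

```text
R [[-0.968  0.249 -0.   ]
 [ 0.249  0.968 -0.001]
 [ 0.    -0.001 -1.   ]]
cam in tool [ 73.52283892  -1.03212861 -69.44589399] axis [-2.89690309e-01 -4.99813144e-04  9.57120303e-01] imgx [9.98116973e-05 9.99999842e-01 5.52414932e-04]
[462.83531971 -76.53806883 300.        ] [-467.33777101 -483.68764512    3.8234835 ] 165.57113327794593
```

```bash
python3 - <<'E'
from h import *
s,R=tool()
b=np.radians(-22.3); 
c=np.array([527.6,-103.1,0]); X=np.array([np.cos(b),np.sin(b),0])
tgt=c+X*55; tgt[2]=290
print(tgt, R.T@(tgt-s['eef_pos']))
E
```

```text
[ 578.48653451 -123.97008877  290.        ] [-591.16242458 -500.79688448   13.80992914]
```

Call:
move_arm:
  series:
    - [[-45,-38,1],1,1]
    - [[-90,-76,2],2,1]
    - [[-135,-114,3],3,1]
    - [[-180,-152,4],4,1]
    - [[-225,-190,5],5,1]
    - [[-270,-228,6],6,1]
    - [[-315,-266,7],7,1]
    - [[-360,-304,8],8,1]
    - [[-405,-342,9],8,1]
    - [[-450,-380,10],8,1]

```text
time_s: 1.4
eef_pos: [472.7, 26.5, 293.8]
ee_rot: [-0.0, 0.195, 0.981, 0.0]
force: [1.3, 0.4, 0.3]
grip_width: 0.995
```

```bash
python3 - <<'E'
from h import *
s,R=tool()
b=np.radians(-22.3); 
c=np.array([527.6,-103.1,0]); X=np.array([np.cos(b),np.sin(b),0])
tgt=c+X*55; tgt[2]=290
print(s['time_s'],s['eef_pos'],s['force'], R.T@(tgt-s['eef_pos']),np.degrees(np.arctan2(R[1,0],R[0,0])))
E
```

```text
1.4 [472.74323375  26.45902072 293.81599869] [1.3475038  0.35585783 0.25216426] [-155.17328577  -98.6508128     3.79381108] 157.55096450287476
```

Call:
move_arm:
  series:
    - [[-52,-33,1],0,0]
    - [[-103,-66,2],0,0]
    - [[-155,-99,4],0,0]
    - [[-155,-99,4],0,0]
  force: 60

```text
time_s: 1.9
eef_pos: [578.4, -125.5, 288.0]
ee_rot: [-0.001, 0.196, 0.981, 0.0]
force: [-0.1, 0.5, -0.6]
grip_width: 0.148
```

```bash
python3 - <<'E'
from h import *
m,p,d=grab('wrist','w1')
s,R=tool(); print(s['time_s'],s['eef_pos'],s['force'],s['grip_width'])
E
```

```text
1.95 [ 577.67160108 -123.57547489  288.61304483] [ 1.00419058  0.85626135 -0.69775429] 0.05803933422341214
```

View pics/w1.png

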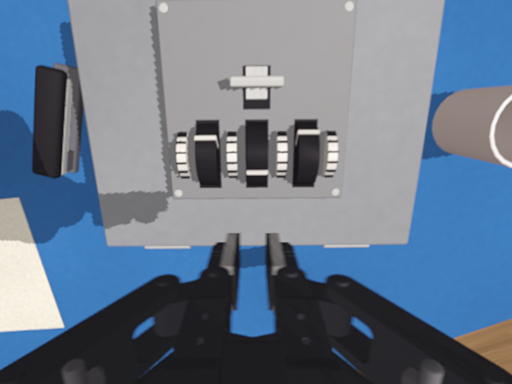

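```bash
python3 - <<'E'
from h import *
m,p,d=load('w1')
cv2.imwrite('pics/w1z.png',cv2.resize(p[105:205,165:350,::-1],None,fx=4.3,fy=4.3,interpolation=cv2.INTER_CUBIC))
vv,uu=np.mgrid[0:250,30:480]; dd=d[0:250,30:480]
P=w(m,uu,vv,dd); ok=(dd.ravel()>0)
for lo,hi in((74,86),(90,98)):
    s=ok&(P[:,2]>lo)&(P[:,2]<hi)&(np.abs(P[:,1]+100)<190)
    mask=np.zeros(vv.shape,np.uint8); mask.ravel()[s]=1
    n,l,st,ce=cv2.connectedComponentsWithStats(mask); k=1+np.argmax(st[1:,4]); s=(l==k).ravel()
    q=P[s]; r=cv2.minAreaRect(q[:,:2].astype(np.float32)); print(lo,s.sum(),np.median(q[:,2]),r)
b=np.radians(-22.3)
c=np.array([527.6,-103.1]); X=np.array([np.cos(b),np.sin(b)]);Y=np.array([-X[1],X[0]])
bx=(P[:,:2]-c)@X; by=(P[:,:2]-c)@Y
for y in(44,0,-44,22,66,-22,-66):
    s=ok&(np.abs(by-y)<(6 if y%44==0 else 2))&(np.abs(bx-22)<29)&(P[:,2]>96)
    q=np.c_[bx[s],P[s,2]]
    A=np.c_[2*q,np.ones(len(q))]; sol=np.linalg.lstsq(A,(q**2).sum(1),rcond=None)[0]
    print(y,s.sum(),'zmax',np.percentile(q[:,1],[95,99]),'circ',sol[:2],np.sqrt(sol[2]+sol[:2]@sol[:2]), 'fixed30 top',np.median(q[:,1]-np.sqrt(np.maximum(0,900-(q[:,0]-22)**2))+30))
E
```

```text
74 45978 79.43602846565575 ((534.6831665039062, -104.95901489257812), (326.366943359375, 233.55775451660156), 67.75720977783203)
90 30128 93.51616488108421 ((510.825927734375, -95.21024322509766), (165.0907745361328, 169.6339111328125), 67.5414047241211)
44 852 zmax [117.28238317 117.70612405] circ [22.773701   87.35600737] 29.628172244151166 fixed30 top 116.84912889176678
0 949 zmax [228.60777755 235.50585204] circ [ 15.45052147 171.73788447] 61.65383779061138 fixed30 top 117.29405980781529
-44 842 zmax [115.53702187 116.27543648] circ [22.95009518 86.10380243] 29.328394825860453 fixed30 top 115.21366474538695
22 207 zmax [110.3615125  111.91840188] circ [22.9292769  87.74726235] 22.29060105464346 fixed30 top 108.85202688236649
66 224 zmax [110.86541077 111.74193816] circ [22.84462866 87.67802054] 22.377614530675608 fixed30 top 108.93413817222748
-22 245 zmax [227.02259367 229.14195618] circ [ 21.56749931 168.08265546] 63.32133186757629 fixed30 top 109.2294402708367
-66 210 zmax [110.8212192  111.78602688] circ [23.12088617 87.73006523] 22.375546649558764 fixed30 top 108.88340078582723
```

View pics/w1z.png

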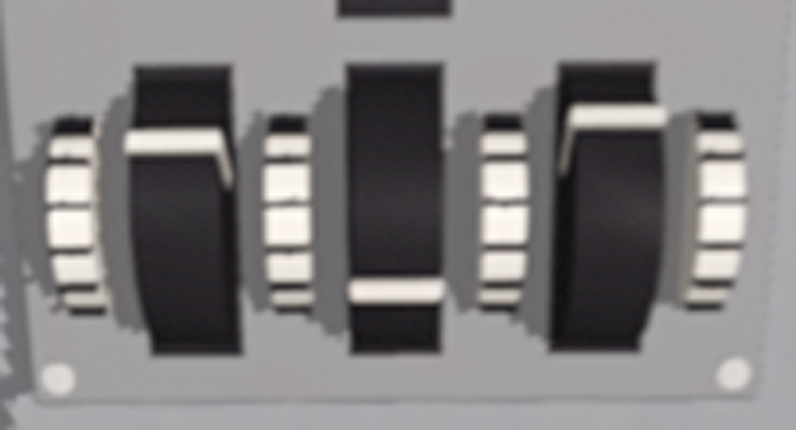

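```bash
cat >> h.py <<'E'
B=np.radians(-22.3); BX=np.array([np.cos(B),np.sin(B)]);BY=np.array([-BX[1],BX[0]]); BC=np.array([528.4,-103.4])
def box(P): return np.c_[(P[:,:2]-BC)@BX,(P[:,:2]-BC)@BY,P[:,2]]
def unbox(x,y,z): return np.r_[BC+x*BX+y*BY,z]
def bars(tag,rows=250):
    m,p,d=load(tag)
    vv,uu=np.mgrid[0:384,0:512]; P=box(w(m,uu,vv,d)); br=p.min(2).ravel()>130; ok=(d.ravel()>0)
    for y in(44,0,-44):
        s=ok&(np.abs(P[:,1]-y)<7.5)&(np.abs(P[:,0]-22)<33)&(P[:,2]>97)&(P[:,2]<125)
        k=s&~br
        q=P[k][:,[0,2]]
        zc=np.median(q[:,1]-np.sqrt(np.maximum(0,900-(q[:,0]-22)**2)))
        t=P[s&br]
        th=np.degrees(np.arctan2(-(t[:,0]-22),t[:,2]-zc)); 
        print('wheel y',y,'top',round(zc+30,1),'npx',len(t),'theta',np.median(th).round(1),'pos',((57-np.median(th))/23).round(2),'spread',np.std(th).round(1), 'by',np.median(t[:,1]).round(1))
E
python3 -c "
from h import *
bars('w1')"
```

```text
wheel y 44 top 116.8 npx 99 theta 43.5 pos 0.59 spread 3.7 by 44.2
wheel y 0 top 117.2 npx 88 theta -21.9 pos 3.43 spread 2.4 by -0.2
wheel y -44 top 115.2 npx 104 theta 33.6 pos 1.02 spread 3.3 by -44.1
```

```bash
cat >> h.py <<'E'
def overlay(tag,out,tops=(117,117.3,115.3),u0=165,u1=350,v0=105,v1=205,f=4.3):
    m,p,d=load(tag)
    im=cv2.resize(p[v0:v1,u0:u1,::-1],None,fx=f,fy=f,interpolation=cv2.INTER_CUBIC)
    def line(y0,y1,r,zc,k,col):
        a=np.radians(57-23*k)
        P=[unbox(22-r*np.sin(a),y,zc+r*np.cos(a)) for y in(y0,y1)]
        q=(proj(m,P)-[u0,v0]+.5)*f
        cv2.line(im,tuple(int(v) for v in q[0]),tuple(int(v) for v in q[1]),col,1)
    cols=[(0,0,255),(0,165,255),(0,255,255),(0,255,0),(255,128,0),(255,0,255)]
    for k in range(6):
        for y,t in zip((44,0,-44),tops): line(y-9,y+9,30,t-30,k,cols[k])
        for y in(66,22,-22,-66): line(y-4,y+4,22.5,88,k,cols[k])
    cv2.imwrite(f'pics/{out}.png',im)
E
python3 -c "
from h import *
overlay('w1','w1o')"
```

```text
(no output)
```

View pics/w1o.png

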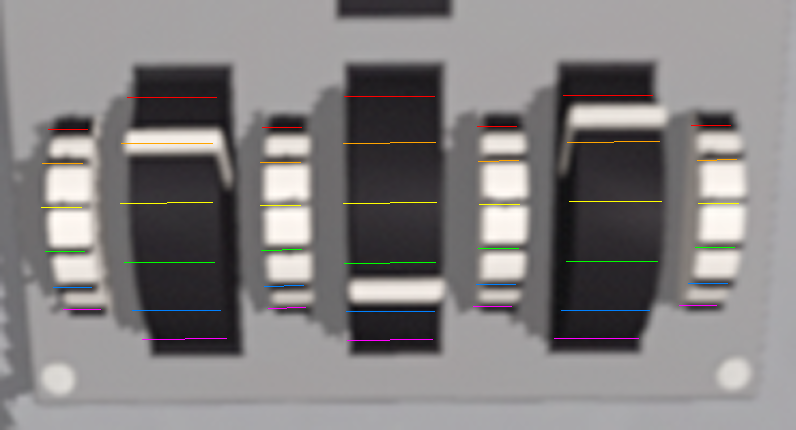

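```bash
cat >> h.py <<'E'
def to(x,y,z):
    s,R=tool(); e=s['eef_pos']; b=box(e[None])[0]
    print('t',s['time_s'],'box TCP',b.round(2),'F',s['force'].round(2),'grip',round(s['grip_width'],3),'delta tool',(R.T@(unbox(x,y,z)-e)).round(1))
E
python3 -c "
from h import *
to(16,-44,200)"
```

```text
t 1.95 box TCP [5.3240e+01 3.0000e-02 2.8861e+02] F [ 1.    0.86 -0.7 ] grip 0.058 delta tool [ 36.9 -44.2  88.7]
```

Call:
move_arm:
  series:
    - [[18,-22,30],0,0]
    - [[37,-44,60],0,0]
    - [[37,-44,80],0,0]
    - [[37,-44,88],0,0]
    - [[37,-44,88],0,0]

```text
time_s: 2.58
eef_pos: [526.5, -148.2, 202.2]
ee_rot: [0.0, 0.194, 0.981, 0.0]
force: [0.7, 0.0, -0.2]
grip_width: -0.001
```

```bash
python3 -c "
from h import *
to(16,-44,189); grab('wrist','w2'); to(16,-44,189); grab('side','s2')
overlay('side0','x',u0=180,u1=310,v0=200,v1=290,f=6)"
```

```text
t 2.575 box TCP [ 15.29 -42.16 202.17] F [ 0.68  0.01 -0.18] grip -0.001 delta tool [-0.7 -1.8 13.2]
t 2.625 box TCP [ 15.59 -42.27 202.6 ] F [-0.2  -0.21  0.57] grip -0.004 delta tool [-0.4 -1.7 13.6]
```

View pics/w2.png

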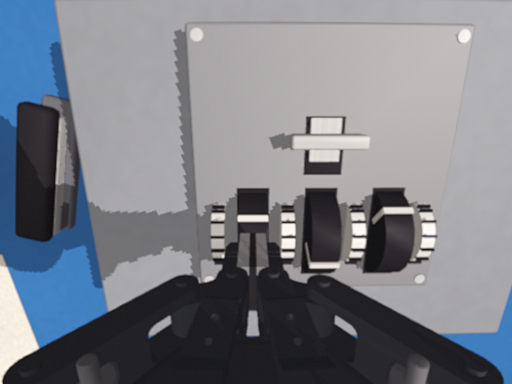

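View pics/s2.png

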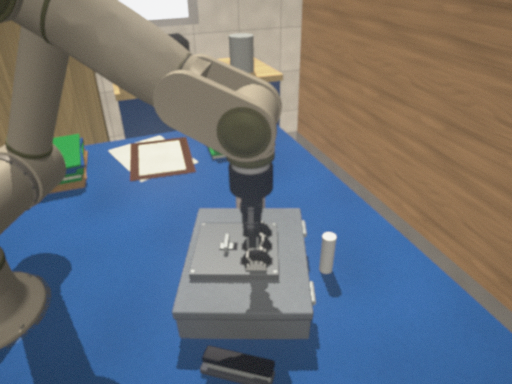

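Call:
move_arm:
  series:
    - [[0,-1,6],0,0]
    - [[0,-1,10],0,0]
    - [[0,-1,10],0,0]

```text
time_s: 3.05
eef_pos: [526.0, -149.8, 191.5]
ee_rot: [-0.0, 0.195, 0.981, 0.0]
force: [1.3, -0.7, -0.3]
grip_width: -0.001
```

Call:
move_arm:
  series:
    - [[0,0,1],0,0]
    - [[0,0,1],0,0]

```text
time_s: 3.3
eef_pos: [526.1, -149.8, 190.9]
ee_rot: [0.0, 0.194, 0.981, -0.0]
force: [0.0, 1.1, -0.3]
grip_width: 0.005
```

Call:
move_arm:
  series:
    - [[0,0,1],0,0]
    - [[0,0,1],0,0]

```text
time_s: 3.55
eef_pos: [526.1, -149.8, 189.8]
ee_rot: [-0.0, 0.194, 0.981, 0.0]
force: [0.9, -0.5, 0.1]
grip_width: 0.002
```

Call:
move_arm:
  series:
    - [[0,0,1],0,0]
    - [[0,0,1],0,0]

```text
time_s: 3.8
eef_pos: [526.1, -149.8, 188.8]
ee_rot: [-0.0, 0.194, 0.981, 0.0]
force: [-0.3, 0.7, -0.2]
grip_width: 0.003
```

Call:
move_arm:
  series:
    - [[0,0,0.5],0,0]
    - [[0,0,0.5],0,0]

```text
time_s: 4.05
eef_pos: [526.2, -149.8, 188.7]
ee_rot: [0.0, 0.194, 0.981, -0.0]
force: [-0.4, 0.5, 3.4]
grip_width: -0.0
```

Call:
move_arm:
  series:
    - [[0,0,0.5],0,0]
    - [[0,0,0.5],0,0]

```text
time_s: 4.3
eef_pos: [526.3, -149.9, 188.6]
ee_rot: [0.001, 0.194, 0.981, -0.0]
force: [-1.4, 0.2, 6.9]
grip_width: 0.0
```

Call:
move_arm:
  series:
    - [[0,0,0.4],0,0]
    - [[0,0,0.4],0,0]

```text
time_s: 4.55
eef_pos: [526.4, -150.0, 188.5]
ee_rot: [0.001, 0.194, 0.981, -0.0]
force: [-1.3, 0.6, 9.0]
grip_width: 0.001
```

Call:
move_arm:
  series:
    - [[-1.5,0,0],0,0]
    - [[-3,0,0],0,0]
    - [[-4.5,0,0],0,0]
    - [[-6,0,0],0,0]

```text
time_s: 5.05
eef_pos: [532.2, -152.3, 188.6]
ee_rot: [0.001, 0.194, 0.981, -0.0]
force: [-0.2, 0.2, 8.1]
grip_width: -0.0
```

Call:
move_arm:
  series:
    - [[-1.5,0,0],0,0]
    - [[-3,0,0],0,0]
    - [[-4.5,0,0],0,0]
    - [[-6,0,0],0,0]
    - [[-7,0,0],0,0]
    - [[-7,0,0],0,0]

```text
time_s: 5.8
eef_pos: [538.5, -154.9, 188.5]
ee_rot: [0.001, 0.194, 0.981, -0.0]
force: [-1.0, 0.2, 8.6]
grip_width: -0.001
```

```bash
python3 -c "
from h import *
grab('wrist','w3'); to(16,-44,189)"
```

```text
t 5.85 box TCP [ 28.86 -43.86 188.53] F [-1.4   0.44  8.49] grip -0.0 delta tool [12.9 -0.2 -0.5]
```

View pics/w3.png

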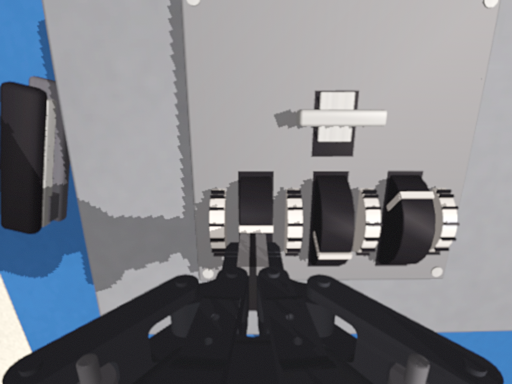

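Call:
move_arm:
  series:
    - [[0,0,-4],0,0]
    - [[6,0,-5],0,0]
    - [[13,0,-5],0,0]
    - [[13,0,-4],0,0]
    - [[13,0,-2.5],0,0]
    - [[13,0,-1],0,0]
    - [[13,0,-0.5],0,0]
    - [[13,0,0],0,0]
    - [[13,0,0.1],0,0]

```text
time_s: 6.98
eef_pos: [526.5, -150.0, 188.5]
ee_rot: [0.001, 0.194, 0.981, -0.0]
force: [-2.3, 1.3, 10.5]
grip_width: -0.001
```

Call:
move_arm:
  series:
    - [[-1.5,0,0],0,0]
    - [[-3,0,0],0,0]
    - [[-4.5,0,0],0,0]
    - [[-6,0,0],0,0]
    - [[-7.5,0,0],0,0]
    - [[-9,0,0],0,0]
    - [[-10.5,0,0],0,0]
    - [[-12,0,0],0,0]
    - [[-13,0,0],0,0]

```text
time_s: 8.1
eef_pos: [538.6, -155.0, 188.5]
ee_rot: [0.001, 0.194, 0.981, -0.0]
force: [-1.4, 0.6, 9.0]
grip_width: -0.009
```

Call:
move_arm:
  series:
    - [[0,0,-6],0,0]
    - [[0,0,-12],0,0]
    - [[-15,0,-30],0,0]
    - [[-25,0,-40],0,0]
    - [[-25,0,-40],0,0]

```text
time_s: 8.72
eef_pos: [561.6, -164.5, 227.9]
ee_rot: [0.001, 0.194, 0.981, -0.0]
force: [-0.6, -0.8, -0.1]
grip_width: 0.002
```

```bash
python3 -c "
from h import *
grab('wrist','w4'); to(28,0,200)
bars('w4')
overlay('w4','w4o',(117,117.3,115.3),150,450,100,260,2.6)"
```

```text
t 8.775 box TCP [ 53.29 -43.88 227.15] F [-0.08 -0.54 -0.11] grip -0.0 delta tool [25.4 43.8 27.2]
wheel y 44 top 116.8 npx 159 theta 43.3 pos 0.6 spread 3.5 by 44.3
wheel y 0 top 117.1 npx 136 theta -22.9 pos 3.47 spread 2.4 by 0.2
wheel y -44 top 115.1 npx 161 theta -11.9 pos 3.0 spread 2.8 by -43.9
```

View pics/w4o.png

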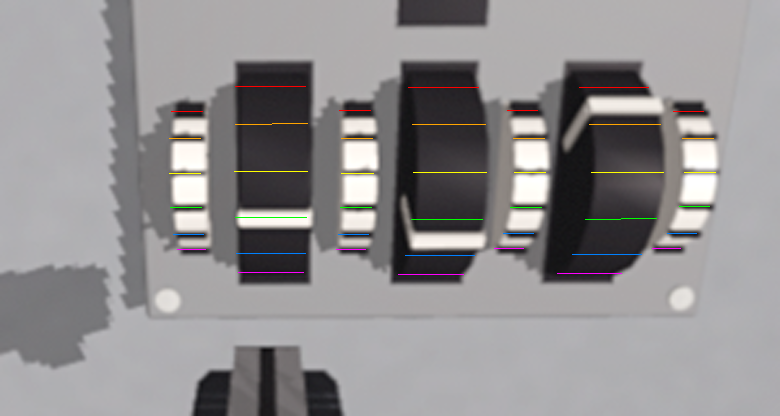

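Call:
move_arm:
  series:
    - [[5,15,5],0,0]
    - [[15,30,15],0,0]
    - [[24.5,44,22],0,0]
    - [[24.5,44,30],0,0]
    - [[24.5,44,35],0,0]
    - [[24.5,44,35],0,0]

```text
time_s: 9.52
eef_pos: [555.3, -114.7, 192.0]
ee_rot: [-0.0, 0.195, 0.981, 0.0]
force: [0.1, 0.5, -0.3]
grip_width: 0.0
```

Call:
move_arm:
  series:
    - [[0,0,1],0,0]
    - [[0,0,1],0,0]

```text
time_s: 9.78
eef_pos: [555.4, -114.5, 191.5]
ee_rot: [0.0, 0.195, 0.981, -0.0]
force: [0.2, 0.9, 0.1]
grip_width: 0.0
```

Call:
move_arm:
  series:
    - [[0,0,0.7],0,0]
    - [[0,0,0.7],0,0]

```text
time_s: 10.02
eef_pos: [555.4, -114.4, 190.8]
ee_rot: [0.0, 0.194, 0.981, -0.0]
force: [1.2, 0.3, 0.3]
grip_width: 0.001
```

Call:
move_arm:
  series:
    - [[0,0,0.7],0,0]
    - [[0,0,0.7],0,0]

```text
time_s: 10.28
eef_pos: [555.7, -114.4, 190.6]
ee_rot: [0.001, 0.194, 0.981, -0.0]
force: [-0.5, -0.7, 4.0]
grip_width: -0.0
```

```bash
python3 -c "
from h import *
to(28.5,0,190)"
```

```text
t 10.275 box TCP [2.9410e+01 1.2000e-01 1.9065e+02] F [-0.45 -0.72  4.01] grip -0.0 delta tool [ 0.9 -0.1  0.6]
```

Call:
move_arm:
  series:
    - [[0,0,0.4],0,0]
    - [[0,0,0.8],0,0]
    - [[0,0,0.8],0,0]

```text
time_s: 10.65
eef_pos: [556.0, -114.6, 190.5]
ee_rot: [0.002, 0.194, 0.981, -0.0]
force: [-0.4, -0.2, 9.9]
grip_width: -0.002
```

Call:
move_arm:
  series:
    - [[1.5,0,0],0,0]
    - [[3,0,0],0,0]
    - [[4.5,0,0],0,0]
    - [[6,0,0],0,0]

```text
time_s: 11.15
eef_pos: [550.3, -112.2, 190.6]
ee_rot: [0.001, 0.194, 0.981, -0.0]
force: [-0.7, 0.2, 10.2]
grip_width: 0.001
```

```bash
python3 -c "
from h import *
m,p,d=grab('wrist','w5'); to(16,-44,189)
cv2.imwrite('pics/w5z.png',cv2.resize(p[130:290,150:450,::-1],None,fx=2.6,fy=2.6))
bars('w5')"
```

```text
t 11.2 box TCP [2.3500e+01 1.3000e-01 1.9057e+02] F [-2.39  0.04 10.24] grip 0.0 delta tool [  7.4 -44.1   1.6]
wheel y 44 top 116.8 npx 211 theta 43.3 pos 0.59 spread 2.8 by 43.6
wheel y 0 top 116.9 npx 0 theta nan pos nan spread nan by nan
wheel y -44 top 115.1 npx 161 theta -10.9 pos 2.95 spread 2.0 by -44.1
  return _methods._mean(a, axis=axis, dtype=dtype,
  ret = ret.dtype.type(ret / rcount)
  ret = _var(a, axis=axis, dtype=dtype, out=out, ddof=ddof,
  arrmean = um.true_divide(arrmean, div, out=arrmean,
  ret = ret.dtype.type(ret / rcount)
```

View pics/w5z.png

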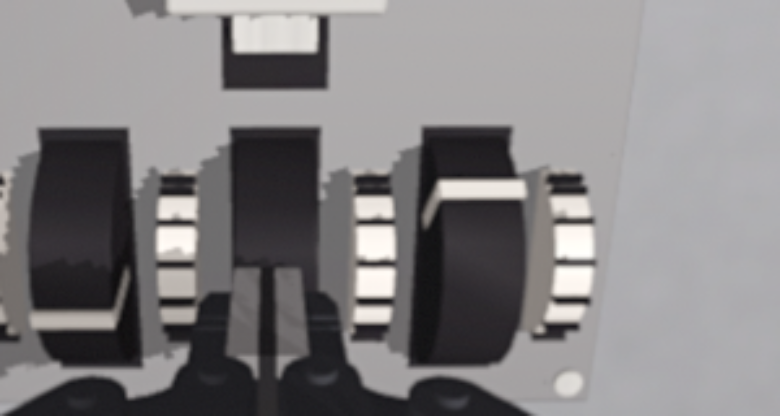

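Call:
move_arm:
  series:
    - [[1.5,0,0],0,0]
    - [[3,0,0],0,0]
    - [[4.5,0,0],0,0]
    - [[6,0,0],0,0]
    - [[7.5,0,0],0,0]
    - [[9,0,0],0,0]
    - [[9,0,0],0,0]

```text
time_s: 12.08
eef_pos: [542.0, -108.8, 190.5]
ee_rot: [0.001, 0.194, 0.981, -0.0]
force: [-1.6, -0.6, 9.9]
grip_width: -0.006
```

Call:
move_arm:
  series:
    - [[0,0,-6],0,0]
    - [[-14,0,-14],0,0]
    - [[-14,0,-14],0,0]

```text
time_s: 12.45
eef_pos: [554.8, -114.1, 203.4]
ee_rot: [0.0, 0.195, 0.981, -0.0]
force: [-0.1, 1.0, 0.6]
grip_width: 0.004
```

```bash
python3 -W ignore -c "
from h import *
m,p,d=grab('wrist','w6'); to(16,-44,189)
overlay('w6','w6o',(117,117.3,115.3),100,400,120,280,2.6)
bars('w6')"
```

```text
t 12.5 box TCP [2.7870e+01 1.7000e-01 2.0287e+02] F [-0.51 -0.69 -0.27] grip -0.002 delta tool [ 11.8 -44.2  13.9]
wheel y 44 top 116.8 npx 176 theta 43.4 pos 0.59 spread 2.8 by 44.0
wheel y 0 top 116.9 npx 206 theta 10.9 pos 2.0 spread 2.3 by 0.1
wheel y -44 top 115.1 npx 149 theta -11.1 pos 2.96 spread 2.2 by -44.1
```

View pics/w6o.png

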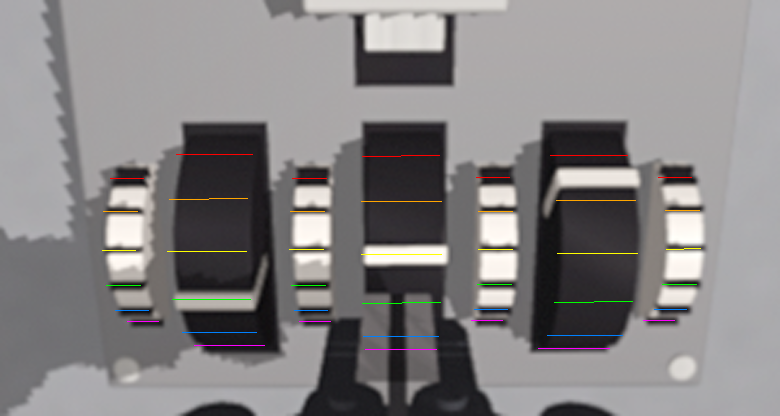

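Call:
move_arm:
  series:
    - [[0,0,6],0,0]
    - [[0,0,10],0,0]
    - [[0,0,12],0,0]
    - [[0,0,13],0,0]
    - [[0,0,13.5],0,0]
    - [[0,0,14],0,0]
    - [[0,0,14],0,0]

```text
time_s: 13.38
eef_pos: [554.8, -114.1, 190.6]
ee_rot: [0.001, 0.194, 0.981, -0.0]
force: [-1.4, 0.3, 10.1]
grip_width: 0.001
```

Call:
move_arm:
  series:
    - [[1.5,0,0],0,0]
    - [[3,0,0],0,0]
    - [[4.5,0,0],0,0]
    - [[6,0,0],0,0]
    - [[7.5,0,0],0,0]
    - [[9,0,0],0,0]
    - [[10.5,0,0],0,0]
    - [[12,0,0],0,0]
    - [[13,0,0],0,0]
    - [[13,0,0],0,0]

```text
time_s: 14.62
eef_pos: [543.0, -109.2, 190.6]
ee_rot: [0.001, 0.194, 0.981, -0.0]
force: [-1.8, 1.8, 7.9]
grip_width: -0.001
```

Call:
move_arm:
  series:
    - [[0,0,-6],0,0]
    - [[0,22,-14],0,0]
    - [[0,44,-14],0,0]
    - [[0,44,-14],0,0]

```text
time_s: 15.12
eef_pos: [559.4, -67.3, 203.2]
ee_rot: [-0.0, 0.194, 0.981, 0.0]
force: [0.1, 0.2, 0.7]
grip_width: 0.001
```

```bash
python3 -W ignore -c "
from h import *
m,p,d=grab('wrist','w7'); to(16,44,191)
overlay('w7','w7o',(117,117.3,115.3),50,350,120,280,2.6)
bars('w7')"
```

```text
t 15.175 box TCP [ 15.04  44.35 203.12] F [ 0.1  -1.25  0.27] grip -0.0 delta tool [-1.  -0.3 12.1]
wheel y 44 top 116.4 npx 174 theta 42.8 pos 0.62 spread 2.6 by 43.9
wheel y 0 top 117.2 npx 175 theta 32.9 pos 1.05 spread 2.2 by -0.3
wheel y -44 top 115.1 npx 119 theta -11.7 pos 2.99 spread 2.2 by -44.0
```

View pics/w7o.png

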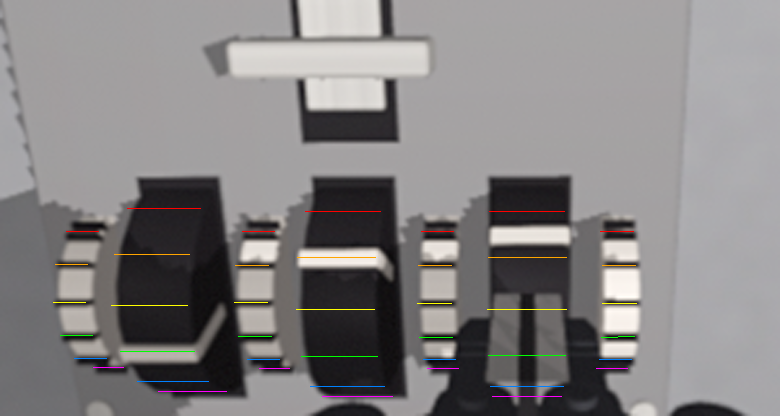

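Call:
move_arm:
  series:
    - [[0,0,5],0,0]
    - [[0,0,9],0,0]
    - [[0,0,11.5],0,0]
    - [[0,0,12.3],0,0]
    - [[0,0,12.3],0,0]

```text
time_s: 15.8
eef_pos: [559.2, -68.3, 190.9]
ee_rot: [0.0, 0.195, 0.981, -0.0]
force: [0.2, -0.9, 0.1]
grip_width: -0.001
```

Call:
move_arm:
  series:
    - [[0,0,0.6],0,0]
    - [[0,0,0.6],0,0]

```text
time_s: 16.05
eef_pos: [559.2, -68.3, 190.4]
ee_rot: [0.0, 0.194, 0.981, -0.0]
force: [0.2, -0.1, 0.7]
grip_width: 0.002
```

Call:
move_arm:
  series:
    - [[0,0,0.5],0,0]
    - [[0,0,0.5],0,0]

```text
time_s: 16.3
eef_pos: [559.5, -68.4, 190.3]
ee_rot: [0.001, 0.194, 0.981, -0.0]
force: [-0.3, -0.2, 4.8]
grip_width: 0.0
```

Call:
move_arm:
  series:
    - [[0,0,0.5],0,0]
    - [[0,0,0.5],0,0]

```text
time_s: 16.55
eef_pos: [559.7, -68.5, 190.2]
ee_rot: [0.001, 0.194, 0.981, -0.0]
force: [0.5, -1.0, 7.6]
grip_width: 0.003
```

Call:
move_arm:
  series:
    - [[0,0,0.3],0,0]
    - [[0,0,0.3],0,0]
    - [[-2,0,0.3],0,0]
    - [[-4,0,0.3],0,0]
    - [[-6,0,0.3],0,0]
    - [[-8,0,0.3],0,0]

```text
time_s: 17.3
eef_pos: [566.9, -71.4, 190.2]
ee_rot: [0.001, 0.194, 0.981, -0.0]
force: [-1.1, -0.1, 11.0]
grip_width: -0.002
```

Call:
move_arm:
  series:
    - [[-2,0,0],0,0]
    - [[-4,0,0],0,0]
    - [[-6,0,0],0,0]
    - [[-7.5,0,0],0,0]
    - [[-7.5,0,0],0,0]

```text
time_s: 17.92
eef_pos: [574.3, -74.5, 190.0]
ee_rot: [0.002, 0.195, 0.981, -0.0]
force: [2.1, -1.2, 6.9]
grip_width: 0.001
```

Call:
move_arm:
  series:
    - [[0,0,-6],0,0]
    - [[7,0,-14],0,0]
    - [[14,0,-14],0,0]
    - [[14,0,-14],0,0]

```text
time_s: 18.42
eef_pos: [560.0, -68.5, 202.9]
ee_rot: [-0.0, 0.194, 0.981, 0.0]
force: [-0.3, -0.7, -0.2]
grip_width: 0.001
```

```bash
python3 -W ignore -c "
from h import *
m,p,d=grab('wrist','w8'); to(16,44,191)
overlay('w8','w8o',(117,117.3,115.3),50,350,120,280,2.6)
bars('w8')"
```

```text
t 18.475 box TCP [ 16.32  44.21 202.9 ] F [ 0.15 -0.06  0.37] grip 0.002 delta tool [ 0.3 -0.2 11.9]
wheel y 44 top 116.5 npx 7 theta 10.5 pos 2.02 spread 2.4 by 51.3
wheel y 0 top 117.2 npx 187 theta 32.8 pos 1.05 spread 2.5 by 0.3
wheel y -44 top 115.1 npx 116 theta -11.9 pos 3.0 spread 2.0 by -43.7
```

View pics/w8o.png

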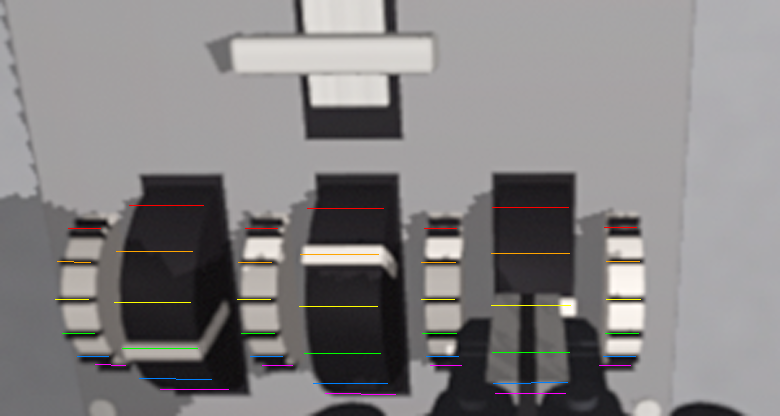

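Call:
move_arm:
  series:
    - [[0,0,6],0,0]
    - [[0,0,10],0,0]
    - [[0,0,12],0,0]
    - [[0,0,13],0,0]
    - [[0,0,13.5],0,0]
    - [[0,0,14],0,0]
    - [[0,0,14],0,0]

```text
time_s: 19.35
eef_pos: [560.9, -69.0, 190.2]
ee_rot: [0.001, 0.194, 0.981, -0.0]
force: [-1.9, -0.6, 8.8]
grip_width: 0.002
```

Call:
move_arm:
  series:
    - [[-1.5,0,0],0,0]
    - [[-3,0,0],0,0]
    - [[-4.5,0,0],0,0]
    - [[-6,0,0],0,0]
    - [[-7.5,0,0],0,0]
    - [[-9,0,0],0,0]
    - [[-10.5,0,0],0,0]
    - [[-12,0,0],0,0]
    - [[-13,0,0],0,0]
    - [[-13,0,0],0,0]

```text
time_s: 20.6
eef_pos: [573.0, -74.0, 190.1]
ee_rot: [0.001, 0.194, 0.981, -0.0]
force: [-1.2, 0.4, 7.3]
grip_width: -0.004
```

Call:
move_arm:
  series:
    - [[0,0,-6],0,0]
    - [[-15,0,-20],0,0]
    - [[-25,0,-25],0,0]
    - [[-25,0,-25],0,0]

```text
time_s: 21.1
eef_pos: [596.0, -83.5, 214.2]
ee_rot: [0.0, 0.195, 0.981, -0.0]
force: [-0.1, -0.5, -0.1]
grip_width: 0.003
```

```bash
python3 -W ignore -c "
from h import *
m,p,d=grab('wrist','w9'); to(16,44,202.9)
bars('w9')"
```

```text
t 21.15 box TCP [ 54.49  44.08 213.77] F [-0.48 -0.19  0.7 ] grip 0.002 delta tool [38.5 -0.2 10.9]
wheel y 44 top 116.8 npx 200 theta -11.2 pos 2.97 spread 2.9 by 44.1
wheel y 0 top 117.2 npx 176 theta 33.2 pos 1.04 spread 2.8 by 0.2
wheel y -44 top 115.2 npx 171 theta -11.2 pos 2.97 spread 4.3 by -43.9
```

Left is now at 3; one more stroke.

Call:
move_arm:
  series:
    - [[15,0,4],0,0]
    - [[30,0,11],0,0]
    - [[38,0,17],0,0]
    - [[38,0,21],0,0]
    - [[38,0,23],0,0]
    - [[38,0,24],0,0]
    - [[38,0,24.5],0,0]
    - [[38,0,25.1],0,0]
    - [[38,0,25.1],0,0]

```text
time_s: 22.28
eef_pos: [561.1, -69.1, 190.2]
ee_rot: [0.001, 0.194, 0.981, -0.0]
force: [-1.8, 0.9, 8.6]
grip_width: -0.001
```

Call:
move_arm:
  series:
    - [[-1.5,0,0],0,0]
    - [[-3,0,0],0,0]
    - [[-4.5,0,0],0,0]
    - [[-6,0,0],0,0]
    - [[-7.5,0,0],0,0]
    - [[-9,0,0],0,0]
    - [[-10.5,0,0],0,0]
    - [[-12,0,0],0,0]
    - [[-13,0,0],0,0]
    - [[-13,0,0],0,0]

```text
time_s: 23.52
eef_pos: [573.2, -74.1, 190.1]
ee_rot: [0.001, 0.194, 0.981, -0.0]
force: [-0.6, 0.8, 8.6]
grip_width: -0.004
```

Call:
move_arm:
  series:
    - [[0,0,-6],0,0]
    - [[-15,-20,-20],0,0]
    - [[-25,-44,-40],0,0]
    - [[-25,-44,-45],0,0]
    - [[-25,-44,-45],0,0]

```text
time_s: 24.15
eef_pos: [578.9, -123.5, 233.8]
ee_rot: [-0.0, 0.194, 0.981, 0.0]
force: [-0.4, 0.8, -0.6]
grip_width: -0.001
```

```bash
python3 -W ignore -c "
from h import *
m,p,d=grab('wrist','w10'); to(-80,0,200)
bars('w10')
overlay('w10','w10o',(117,117.3,115.3),110,410,60,260,2.6)
vv,uu=np.mgrid[0:384,0:512]; P=box(w(m,uu,vv,d))
s=(d.ravel()>0)&(np.abs(P[:,1])<25)&(P[:,2]>105)&(P[:,2]<118)&(P[:,0]<-15)
q=P[s];print(len(q),np.percentile(q,[2,50,98],axis=0).round(1))
"
```

```text
t 24.2 box TCP [ 54.14   0.76 233.37] F [ 0.64  0.23 -0.31] grip 0.002 delta tool [134.1  -1.   33.5]
wheel y 44 top 116.7 npx 125 theta -33.4 pos 3.93 spread 3.8 by 43.8
wheel y 0 top 117.3 npx 159 theta 33.2 pos 1.03 spread 3.0 by 0.1
wheel y -44 top 115.2 npx 133 theta -11.8 pos 2.99 spread 2.2 by -43.9
900 [[-43.1 -19.9 108.1]
 [-39.5   0.8 109.9]
 [-36.   22.1 111.4]]
```

View pics/w10o.png

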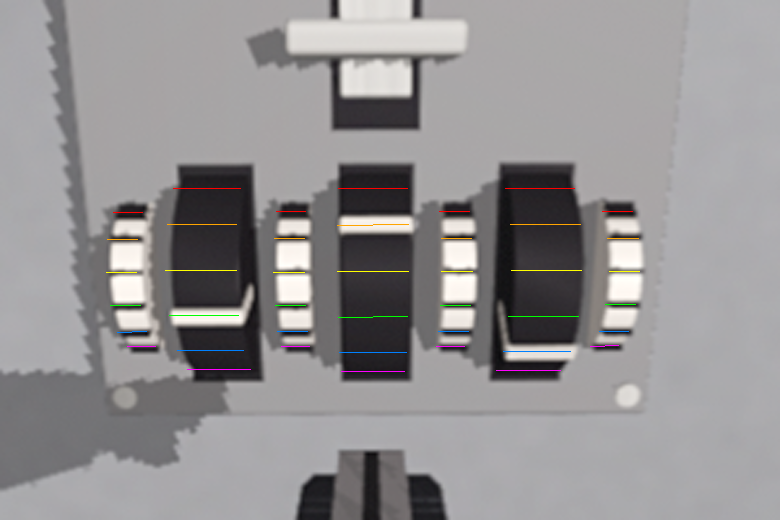

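Call:
move_arm:
  series:
    - [[40,0,0],0,0]
    - [[80,-1,0],0,0]
    - [[120,-1,0],0,0]
    - [[126,-1,10],0,0]
    - [[126,-1,30],0,0]
    - [[126,-1,48],0,0]
    - [[126,-1,55],0,0]
    - [[126,-1,59],0,0]
    - [[126,-1,59],0,0]

```text
time_s: 25.32
eef_pos: [462.3, -76.9, 175.0]
ee_rot: [0.0, 0.194, 0.981, -0.0]
force: [0.6, -0.1, -0.5]
grip_width: -0.002
```

```bash
python3 -W ignore -c "
from h import *
m,p,d=grab('side','s11'); to(-65,0,173)
cv2.imwrite('pics/s11z.png',cv2.resize(p[190:300,170:320,::-1],None,fx=5,fy=5))"
```

```text
t 25.375 box TCP [-71.18  -0.57 175.2 ] F [ 0.64 -1.17  0.51] grip -0.001 delta tool [-6.2  0.6  2.2]
```

View pics/s11z.png

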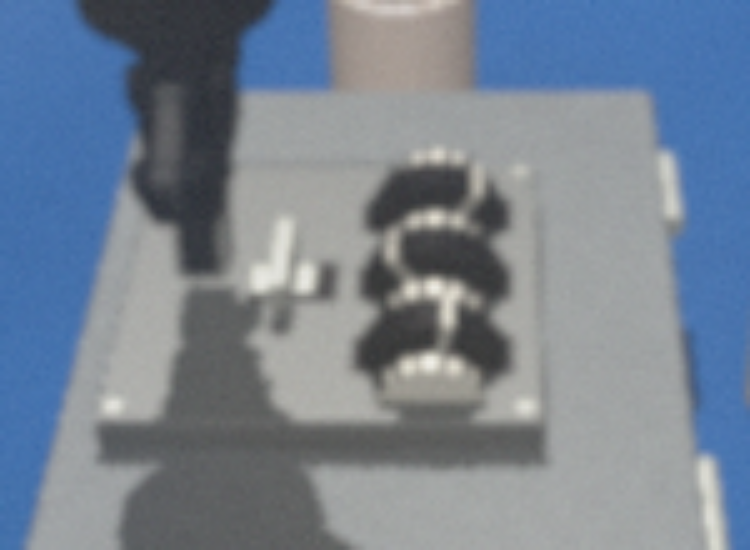

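Call:
move_arm:
  series:
    - [[0,0.5,2.5],0,0]
    - [[-6,0.5,2.5],0,0]
    - [[-11,0.5,2.5],0,0]
    - [[-13,0.5,2.5],0,0]
    - [[-13,0.5,2.5],0,0]

```text
time_s: 26.0
eef_pos: [474.4, -81.4, 172.3]
ee_rot: [-0.0, 0.195, 0.981, 0.0]
force: [-0.5, 0.5, -0.0]
grip_width: 0.0
```

Call:
move_arm:
  series:
    - [[-1,0,0],0,0]
    - [[-2,0,0],0,0]
    - [[-3,0,0],0,0]
    - [[-3,0,0],0,0]

```text
time_s: 26.5
eef_pos: [477.1, -82.5, 172.4]
ee_rot: [0.0, 0.194, 0.981, -0.0]
force: [-0.0, -0.1, -0.1]
grip_width: 0.002
```

Call:
move_arm:
  series:
    - [[-1,0,0],0,0]
    - [[-2,0,0],0,0]
    - [[-3,0,0],0,0]
    - [[-3,0,0],0,0]

```text
time_s: 27.0
eef_pos: [479.7, -83.6, 172.3]
ee_rot: [-0.0, 0.194, 0.981, 0.0]
force: [-4.2, 1.1, 2.8]
grip_width: 0.004
```

Call:
move_arm:
  series:
    - [[-1,0,0],0,0]
    - [[-2,0,0],0,0]
    - [[-3,0,0],0,0]
    - [[-3,0,0],0,0]

```text
time_s: 27.5
eef_pos: [482.7, -84.8, 172.4]
ee_rot: [0.0, 0.194, 0.981, 0.0]
force: [-2.1, 1.8, 0.7]
grip_width: 0.002
```

Call:
move_arm:
  series:
    - [[-1,0,0],0,0]
    - [[-2,0,0],0,0]
    - [[-2,0,0],0,0]

```text
time_s: 27.88
eef_pos: [484.5, -85.6, 172.4]
ee_rot: [0.0, 0.194, 0.981, 0.0]
force: [-3.5, 2.3, -0.0]
grip_width: 0.0
```

Call:
move_arm:
  series:
    - [[-1,0,0],0,0]
    - [[-2,0,0],0,0]
    - [[-2,0,0],0,0]

```text
time_s: 28.25
eef_pos: [486.4, -86.4, 172.4]
ee_rot: [0.0, 0.194, 0.981, 0.0]
force: [-2.2, 2.9, 0.7]
grip_width: -0.0
```

Call:
move_arm:
  series:
    - [[-1,0,0],0,0]
    - [[-2,0,0],0,0]
    - [[-3,0,0],0,0]
    - [[-4,0,0],0,0]
    - [[-4,0,0],0,0]

```text
time_s: 28.88
eef_pos: [490.1, -87.9, 172.4]
ee_rot: [0.0, 0.194, 0.981, 0.0]
force: [-3.1, 2.7, -0.1]
grip_width: 0.0
```

Call:
move_arm:
  series:
    - [[-1,0,0],0,0]
    - [[-1,0,0],0,0]

```text
time_s: 29.12
eef_pos: [490.5, -88.0, 172.4]
ee_rot: [-0.001, 0.194, 0.981, 0.0]
force: [-7.1, 3.2, 2.3]
grip_width: -0.004
```

Call:
move_arm:
  series:
    - [[-0.7,0,0],0,0]
    - [[-0.7,0,0],0,0]

```text
time_s: 29.38
eef_pos: [490.7, -88.1, 172.3]
ee_rot: [-0.002, 0.194, 0.981, 0.0]
force: [-10.7, 4.9, 4.8]
grip_width: -0.003
```

Call:
move_arm:
  series:
    - [[3,0,0],0,0]
    - [[10,0,0],0,0]
    - [[15,0,-15],0,0]
    - [[0,0,-50],0,0]
    - [[-40,0,-70],0,0]
    - [[-90,0,-80],0,0]
    - [[-95,0,-80],0,0]
    - [[-95,0,-80],0,0]

```text
time_s: 30.38
eef_pos: [579.0, -124.6, 252.6]
ee_rot: [-0.0, 0.194, 0.981, 0.0]
force: [-0.8, -0.6, -1.2]
grip_width: 0.002
```

```bash
python3 -W ignore -c "
from h import *
m,p,d=grab('wrist','w12'); to(-80,0,200)
bars('w12')
overlay('w12','w12o',(117,117.3,115.3),110,410,60,260,2.6)
vv,uu=np.mgrid[0:384,0:512]; P=box(w(m,uu,vv,d))
s=(d.ravel()>0)&(np.abs(P[:,1])<25)&(P[:,2]>105)&(P[:,2]<118)&(P[:,0]<-15)
q=P[s];print(len(q),np.percentile(q,[2,50,98],axis=0).round(1))
"
```

```text
t 30.425 box TCP [ 54.47  -0.32 252.52] F [-1.47 -0.05  0.77] grip -0.002 delta tool [134.4   0.   52.6]
wheel y 44 top 116.8 npx 104 theta -32.5 pos 3.89 spread 3.0 by 43.6
wheel y 0 top 117.2 npx 125 theta 33.6 pos 1.02 spread 3.1 by -0.2
wheel y -44 top 115.2 npx 119 theta -11.5 pos 2.98 spread 2.6 by -43.9
737 [[-29.2 -19.8 108.1]
 [-25.8   1.2 109.8]
 [-21.8  21.7 111.1]]
```

View pics/w12o.png

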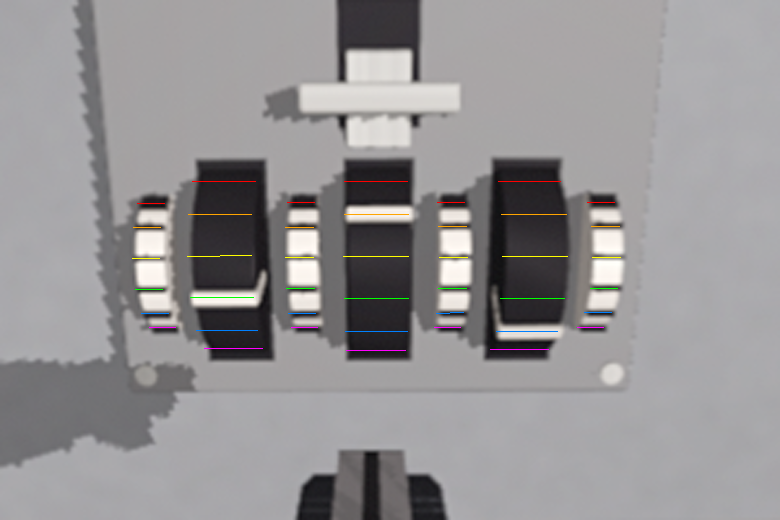

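The wheels read 4, 1, 3 and the latch tab has moved about 14 mm, so it is at its stop. Before handing in, I check the other objects.

```bash
python3 -W ignore -c "
from h import *
m,p,d=grab('scene','sc_end'); _,p0,_=load('scene0')
for n,(u0,u1,v0,v1) in dict(mug=(255,300,165,212),stapler=(65,95,248,308),glue=(222,245,248,294)).items():
    print(n,np.abs(p[v0:v1,u0:u1].astype(int)-p0[v0:v1,u0:u1]).mean().round(1))
"
```

```text
mug 1.4
stapler 5.6
glue 1.2
```

View pics/sc_end.png

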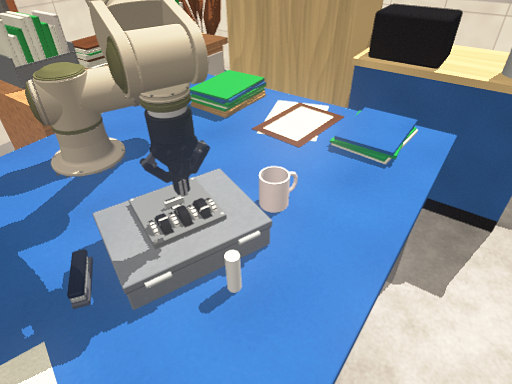

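The mug (275,188), stapler (80,277) and glue stick (233,270) are where they started. The stapler's higher pixel difference comes from the arm's shadow. The gripper is clear of the box.

```bash
python3 -c "
from h import *
print(ctrl.finish_job())"
```

```text
the job is handed in; nothing more can be done
None
```

The box is unlocked: the wheels stand at 4, 1 and 3, and the latch tab is pushed to its far stop. I handed the job in at about 30.5 s of the 72 s allowed.

- **Wheels:** I rolled the right, then the middle, then the left wheel with the shut fingertip. At the end of each move, the force reading was about 7 to 11 N when pressing. The last wrist picture, taken after the latch push, gives positions of 3.89, 1.02 and 2.98, each close to its click. The left and middle wheels started about halfway between positions; both clicked in once turned.
- **Latch:** The tab moved about 14 mm in the depth images. When it stopped, the force rose to about 12 to 13 N, and I backed off.
- **Force limit:** I only read the force at the end of each move, not during it. The highest reading was about 13 N, so the 20 N limit is not checked in between.
- **Surroundings:** The arm ended well above the box, touching nothing. The mug, stapler and glue stick look unmoved. The picture changed a little at the stapler (5.6, against about 1.3 for the other two), which I put down to the arm's shadow.

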